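# Rock-test a manifold cover with a straightedge

### The arm

A 6-joint arm with a two-finger parallel gripper is mounted at the origin on the work surface. World frame = base frame: x ahead of the robot, y to its left, z up, the work surface at z = 0. Lengths are in m, angles in rad, forces in N, time in s.
With the tool pointing down it reaches from about 0.3 to 0.775 m from the base axis. Payload 14.6 kg.
Tool frame: the origin (TCP) lies at the very end of the fingers, on their centre line; the grasp point (between the pads) lies 19 mm behind it; z points along the fingers, y is the line along which they close (so a half turn about z gives the same grasp; the last joint's range is limited). The gripper opens to 94 mm and grips with 3 to 60 N. Pads are 16 mm wide; open, the fingers measure 119 mm over their backs; the gripper's body (75 mm by 177 mm) begins 78 mm behind the grasp point.
Start: joints at [-1.25, 0.3, 1.521, -0, 1.321, -0.067], TCP at [0.208, -0.509, 0.205] pointing down, gripper open.
Joint ranges: [-3.03, 3.03], [-0.79, 2.21], [0.23, 2.52], [-1.04, 4.18], [0, 3.07], [-2.55, 2.55]. Speed limits (rad/s): [2.22, 2.22, 2.57, 3.14, 3.14, 3.14].

### API

Orientations are given as [roll, pitch, yaw] about the fixed x, y, z axes, in that order (R = Rz(yaw) Ry(pitch) Rx(roll)).
In Python, from station import ctrl gives the robot as it stands.
- The arm moves only by the tool carry_out, never from a script. Its argument "motion" is text: rows parted by semicolons, each of 7 numbers parted by spaces: the shift along the world's x, y, z in m, then the turn, a rotation vector about the world's x, y, z in degrees, then the closure in counts, from 0 (fully open) to 255 (shut). In form: dx dy dz wx wy wz hand; .... A call has 1 to 20 rows; each row shifts and turns the commanded pose from where the row before left it; what a row does not reach is not made up. A row lasts 1/12 s, in which the tool goes at most 41.7 mm and 7.16 degrees, less where a joint would pass 70% of its speed; a pose out of reach is approached as far as the arm can. A call is refused whole if a number of a shift passes 0.0417 or a number of a turn 7.16, either way. A call with a gripper value outside its range is refused whole. The fingers move at their own pace and stop on an object; "grip_force" is the grip in N (left out, the last holds). Time passes only in rows, so rows that do not move let the fingers close. It gives the time, the measured TCP pose, the force, the opening and the grip force at its end, in the units of the state.
- ctrl.get_obs(): the state, without advancing time (a new reading comes with each control period).
- ctrl.camera(name): name is "scene" or "top" or "wrist"; returns a dict with "pixels" (384x512x3 uint8, red, green, blue), "range_z" (384x512 float32, m along the optical axis (not along the pixel's ray), 0 where there is no reading), "K" (3x3 intrinsics, pixels), "position" and "attitude" of the camera in the world. Camera axes: x right, y up, looking along -z (the intrinsics and any distortion apply to the point x, -y, -z); pixel columns grow to the right and rows downward; lengths in m; the calibration is good to about 2 mm. The wrist camera is an equidistant fisheye: a pixel r from the principal point sees the ray r / f radians off the axis. A picture is of the moment at which its call begins.
- ctrl.hand_in(): hands the job in; it is judged then, once.
The state is a dict: "time_s": time; "qpos": joint angles; "joint_vel": joint speeds; "tau": joint torques, N m; "ee_pos": TCP position; "eef_rot": TCP orientation; "force": force on the tool from outside, world axes, zero at the start; "moment": the same for the moment, N m; "grip_width": finger opening in m; "grip_force": force on a finger pad.
Only numpy, scipy, OpenCV 4.12 (cv2) and the standard library are available. Lean on these libraries where they do the work, as an engineer would, in place of code of your own. Each camera call takes 0.05 s, during which the arm holds its last target. There are 200 camera calls.

### The job

One of the two grey manifold covers on the bench is bent: take the steel straightedge from its rest, lay it (do not drop it) lengthwise along the middle of either cover's face, let go of it, and press down with shut fingers on its left end and then on its right end (left and right as the robot sees them) to find out whether it rocks. Put the bent cover, the one it rocks on, flat in the parts bin. Leave the flat cover where it is with the straightedge lying lengthwise along the middle of its face, and do not disturb the other fittings.

Things in the scene. Friction and masses are not known exactly. Their poses are not given: they have to be found in the camera images.
- straightedge: Steel bar of I-section, 160 mm long (own y), 20 wide (own x), 30 high (own z), 0.40 kg. Origin at its centre. It starts in the rest, long axis level, own z leaning 30 degrees from vertical towards the rest's -x, so the tool must be tilted to match; grip it across its 20 mm width. Laid level on a face, its underside is 22 mm, its centre 37 and its top 52 mm above the bench.
- cover_1: Grey nylon manifold cover, 170 mm long (own y), 56 wide (own x), 0.22 kg, lying face up on bosses. Origin on the bench under its middle; +y to the robot's left within 0.25 rad. Face 22 mm above the bench at mid-length; plate 11 thick, long sides plain and upright: grip across the 56 mm at mid-length, tips down near the bench. It may be the flat or the bent one; on the left or the right.
- cover_2: Second cover, like cover_1 in look, size, frame and height. One of the two, not told which, is bent: its face is highest across the middle and falls evenly to be 5 mm lower at each end; the other is flat. On the flat one the straightedge stays level when an end is pressed. On the bent one it seesaws 3.4 degrees: either end pressed goes about 3 mm below level, the other rises; let go, it may tip back.
- rest: Fixed wooden rest of the straightedge: plank 100 (own x) by 190 mm (own y), 16 thick, and two cheeks 18 mm thick, 60 mm either side of the middle, 115 mm high, with slots 23 mm wide and 20 (low side) to 30 deep leaning 30 degrees towards own -x (the robot's side). Origin under its middle. The straightedge's centre starts 6 mm along +x and 90 mm up; between the cheeks it is free on all sides for 102 mm.
- bin: Fixed low plywood parts bin, open on top, an aluminium gate latched shut across its front (own -x, towards the robot; it stays shut). Inside 254 mm along own x and 184 mm along own y; walls 45 mm high, floor 8 mm thick. Origin on the bench under the middle of the floor.
- diaphragm_valve: Bystander: black plastic diaphragm valve with two union nuts and a round bonnet, 132 mm long, 112 mm high. Origin under its middle.
- quick_connect: Bystander: tan nylon quick-connect fitting lying down, 92 mm long, 36 mm high. Origin under its middle.
- pressure_knob: Bystander: blue anodized pressure knob, 60 mm across, 39 mm high. Origin under its middle.
- pipe_cap: Bystander: galvanized pipe cap, 72 mm across, 46 mm high. Origin under its middle.
Not all that is in view belongs to the job. What is meant by the straightedge is not blue, and is the larger of those in its own colour. What is shaped like the cover_2 but pink is not meant.

How it is judged:
By the outcome, as a careful person would: the job done as asked, in the order asked, and still so for the second after the job is handed in, with the robot touching nothing.
It also fails if it takes over 72 s, if anything falls off the work surface, if the arm or the gripper's body presses on something with over 40 N, if the wrist force passes 120 N, or if a joint passes its speed limit or range.

## Working session

There is one attempt and no reset: what is moved stays moved. The work goes in short steps, Python scripts to look and compute and a tool call to move; the robot and the scene stay as the last step left them, time stands still between calls to the robot, and variables do not carry over. Pictures are saved under pics/ and viewed, at most 10 in all, crops included, and the job is handed in when it is done.

Besides the shell and the picture viewer there is one more tool, called after "Emit:" in YAML: its name, and indented under it one key for each argument. carry_out: Moves the arm, as the interface text tells. Its arguments: {"type":"object","properties":{"motion":{"type":"string"},"grip_force":{"type":"number"}},"required":["motion"]}

```bash
mkdir -p pics; cat > h.py <<'E'
import numpy as np,cv2
from station import ctrl
from scipy.spatial.transform import Rotation as R
def att(a):
    a=np.array(a,float)
    if a.shape==(3,3): return a
    if a.size==3: return R.from_euler('xyz',a).as_matrix()
    return R.from_quat(a).as_matrix()
def cloud(c):
    K=np.array(c['K']);z=c['range_z'];v,u=np.mgrid[:z.shape[0],:z.shape[1]]
    p=np.stack([(u-K[0,2])/K[0,0]*z,-(v-K[1,2])/K[1,1]*z,-z],-1)
    return p@att(c['attitude']).T+np.array(c['position'])
def save(n,c,img=None): cv2.imwrite('pics/'+n,cv2.cvtColor(c['pixels'] if img is None else img,cv2.COLOR_RGB2BGR))
E
python3 - <<'E'
from h import *
o=ctrl.get_obs();print(o)
a=ctrl.camera('top');b=ctrl.camera('scene')
for c in(a,b):print(c['K'],c['position'],c['attitude'])
np.savez('a.npz',**a);np.savez('b.npz',**b)
i=np.vstack([a['pixels'],b['pixels']]);save('t.png',a);save('s.png',b)
E
```

```text
{'time_s': 0.0, 'qpos': array([-1.24962810e+00,  3.00459081e-01,  1.52156830e+00, -2.06688076e-05,
        1.32067199e+00, -6.65837506e-02]), 'joint_vel': array([ 0.00075182,  0.00029988,  0.00099755, -0.00059459, -0.0015789 ,
       -0.00096349]), 'tau': array([ 4.41848943e-04, -5.31808448e+01, -3.52735376e+01,  7.08719459e-02,
        2.44613987e-02, -8.55178951e-05]), 'ee_pos': array([ 0.20788084, -0.50893043,  0.20489832]), 'eef_rot': array([-3.14048706e+00, -5.36593070e-05,  3.87757076e-01]), 'force': array([ 0.47470774,  0.46549937, -0.35676341]), 'moment': array([ 0.02014927, -0.03970945, -0.05316062]), 'grip_force': 0.0, 'grip_width': 0.09407445078064372}
[[368.61996409   0.         250.76939184]
 [  0.         368.61996409 192.51426257]
 [  0.           0.           1.        ]] [ 0.39079866 -0.01552218  1.11638808] [ 0.07904691 -0.00579039 -1.57504844]
[[362.66885528   0.         259.71107367]
 [  0.         362.66885528 200.08321604]
 [  0.           0.           1.        ]] [ 0.96699865 -0.55273032  0.95852367] [ 0.70077683 -0.0064058   0.73029941]
```

View pics/t.png

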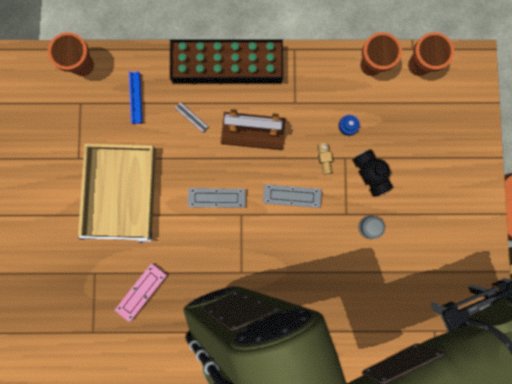

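View pics/s.png

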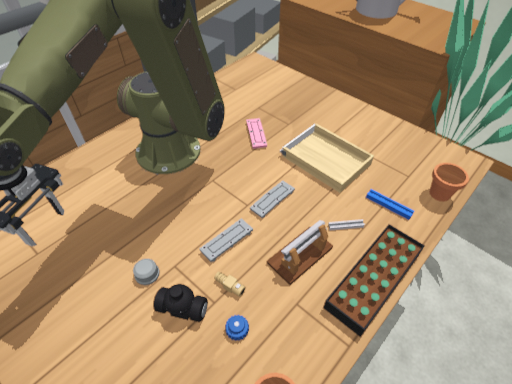

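In the top view, the straightedge candidates are the steel bar in the rest (253,122), a small steel bar on the bench (192,117) and the blue bar (136,97). I choose the one in the rest. The covers are at (217,198) and (293,196), the pink decoy is at (142,292), and the bin is at (118,192).

```bash
python3 - <<'E'
from h import *
a=dict(np.load('a.npz'));b=dict(np.load('b.npz'))
def rect(P,name):
    r=cv2.minAreaRect((P[:,:2]*1000).astype(np.float32));bx=cv2.boxPoints(r)
    e=bx[1]-bx[0];f=bx[2]-bx[1];l=e if np.hypot(*e)>np.hypot(*f) else f
    ang=np.degrees(np.arctan2(l[1],l[0]));ang=(ang)%180
    print(name,len(P),'c',np.round(r[0],1),'size',np.round(r[1],1),'long-axis deg',round(ang,1),'z med',np.round(np.median(P[:,2])*1000,1),np.round(np.percentile(P[:,2],[5,95])*1000,1))
for nm,c in(('top',a),('scene',b)):
    P=cloud(c);hsv=cv2.cvtColor(c['pixels'],cv2.COLOR_RGB2HSV);s=hsv[...,1];h=hsv[...,0]
    def reg(x0,x1,y0,y1,z0,z1,m):
        k=(P[...,0]>x0)&(P[...,0]<x1)&(P[...,1]>y0)&(P[...,1]<y1)&(P[...,2]>z0)&(P[...,2]<z1)&m;return P[k]
    grey=(s<75)
    rect(reg(.3,.46,.02,.25,.012,.035,grey),nm+' coverL')
    rect(reg(.3,.46,-.25,-.02,.012,.035,grey),nm+' coverR')
    rect(reg(.5,.75,-.2,.15,.08,.15,grey),nm+' edge')
    rect(reg(.5,.75,-.2,.15,.01,.15,np.ones_like(grey)),nm+' rest all')
    rect(reg(.2,.6,.24,.6,.035,.06,np.ones_like(grey)),nm+' bin rim')
    rect(reg(.2,.6,.24,.6,.004,.06,np.ones_like(grey)),nm+' bin')
c=a;i=cv2.resize(a['pixels'][85:220,170:340],None,fx=4,fy=4,interpolation=2);save('c.png',a,i)
E
```

```text
top coverL 400 c [447.1  93.6] size [143.6  23.9] long-axis deg 89.6 z med 19.8 [15.4 23.7]
top coverR 369 c [ 445.9 -142.1] size [167.4  24. ] long-axis deg 89.7 z med 21.9 [18.1 25.3]
top edge 533 c [674.7 -27.2] size [159.9  32.6] long-axis deg 84.3 z med 102.2 [ 85.  108.5]
top rest all 2142 c [617.8  20.9] size [276.7 212. ] long-axis deg 84.0 z med 17.1 [ 12.3 107.4]
top bin rim 851 c [471.4 373.4] size [203.9 261.6] long-axis deg 178.7 z med 43.6 [36.6 47.8]
top bin 6794 c [400.  420.5] size [399.1 356.9] long-axis deg 0.3 z med 9.0 [ 4.8 44.4]
scene coverL 202 c [448.   93.5] size [145.7  23.6] long-axis deg 89.7 z med 19.4 [15.  23.2]
scene coverR 264 c [ 453.4 -145.2] size [168.3  25.2] long-axis deg 85.1 z med 21.5 [18.3 24.8]
scene edge 538 c [677.4 -29.6] size [162.   33.3] long-axis deg 84.0 z med 99.6 [ 83.5 108.2]
scene rest all 2092 c [611.5   2.1] size [243.6 277.7] long-axis deg 94.1 z med 19.5 [ 12.6 107.1]
scene bin rim 507 c [471.5 370.1] size [207.8 260. ] long-axis deg 179.0 z med 42.7 [35.7 46.9]
scene bin 3240 c [399.7 419.6] size [400.6 355.8] long-axis deg 0.3 z med 10.3 [ 5.1 43.8]
```

View pics/c.png

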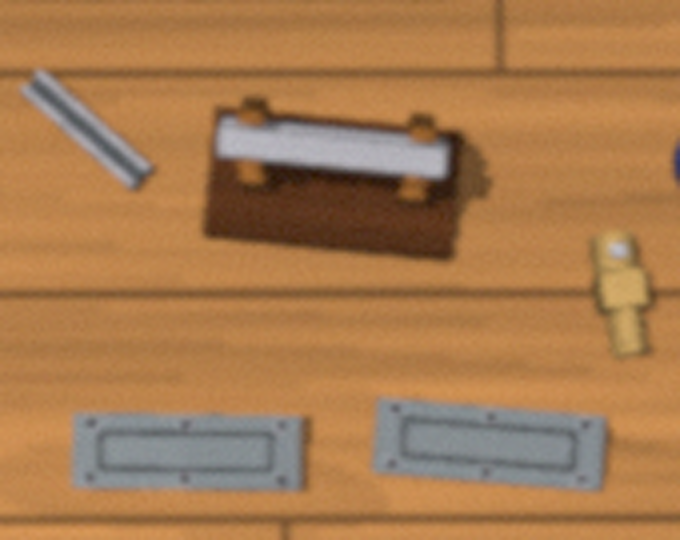

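The crop confirms an I-section bar, 160 mm long, in the rest. The two grey covers sit below it. My x window cut the covers, so I'll measure them again, along with the rest and the bin floor.

```bash
python3 - <<'E'
from h import *
a=dict(np.load('a.npz'));b=dict(np.load('b.npz'))
def rect(P,name):
    r=cv2.minAreaRect((P[:,:2]*1000).astype(np.float32));bx=cv2.boxPoints(r)
    e=bx[1]-bx[0];f=bx[2]-bx[1];l=e if np.hypot(*e)>np.hypot(*f) else f
    print(name,len(P),'c',np.round(r[0],1),'size',np.round(r[1],1),'deg',round(np.degrees(np.arctan2(l[1],l[0]))%180,1),'z',np.round(np.percentile(P[:,2],[5,50,95])*1000,1))
for nm,c in(('top',a),('scene',b)):
    P=cloud(c);s=cv2.cvtColor(c['pixels'],cv2.COLOR_RGB2HSV)[...,1]
    val=c['pixels'].max(-1)
    def reg(x0,x1,y0,y1,z0,z1,m):
        k=(P[...,0]>x0)&(P[...,0]<x1)&(P[...,1]>y0)&(P[...,1]<y1)&(P[...,2]>z0)&(P[...,2]<z1)&m
        n,l,st,_=cv2.connectedComponentsWithStats(k.astype(np.uint8));return P[l==1+st[1:,4].argmax()]
    g=s<75;o=s>=0
    rect(reg(.4,.55,.0,.25,.010,.035,g),nm+' coverL')
    rect(reg(.4,.55,-.25,-.0,.010,.035,g),nm+' coverR')
    E=reg(.55,.75,-.2,.15,.075,.15,g);rect(E,nm+' edge');E=E[E[:,2]>.094];rect(E,nm+' flange')
    Q=E-E.mean(0);print('  normal',np.linalg.svd(Q)[2][2] if len(Q) else 0)
    rect(reg(.55,.75,-.2,.15,.010,.022,(s>=75)&(val<130)),nm+' plank')
    rect(reg(.3,.65,.25,.5,.035,.06,o),nm+' bin rim')
    rect(reg(.25,.75,-.45,-.14,.03,.15,o),nm+' bystander')
E
```

```text
top coverL 1042 c [463.6  83.1] size [165.6  55.5] deg 88.3 z [15.1 19.5 23.3]
top coverR 1065 c [ 467.9 -143.6] size [169.7  56.1] deg 85.2 z [18.3 21.7 25.2]
top edge 533 c [674.7 -27.2] size [159.9  32.6] deg 84.3 z [ 85.  102.2 108.5]
top flange 439 c [669.7 -26.7] size [159.9  22.5] deg 84.3 z [ 97.3 103.4 108.8]
  normal [-0.45136801  0.04481109  0.89121203]
top plank 1145 c [666.8 -29.1] size [187.8  97.9] deg 84.1 z [12.2 15.7 18.9]
top bin rim 1101 c [480.7 373.2] size [203.9 280.2] deg 178.7 z [36.6 43.8 47.9]
top bystander 1109 c [ 532.8 -378.7] size [135.2  74.8] deg 26.1 z [ 42.6  71.8 111.1]
scene coverL 644 c [466.   83.3] size [165.8  59.5] deg 89.4 z [14.2 19.1 22.7]
scene coverR 907 c [ 470.5 -146.1] size [170.1  59.5] deg 84.9 z [17.  21.4 24.5]
scene edge 539 c [677.4 -29.6] size [162.   33.3] deg 84.0 z [ 83.5  99.5 108.2]
scene flange 320 c [677.3 -29.4] size [161.6  33. ] deg 84.0 z [ 97.2 103.6 108.8]
  normal [-0.34083768  0.03002953  0.93964243]
scene plank 609 c [672.9 -32.4] size [190.5  97.5] deg 84.3 z [11.7 15.6 18.9]
scene bin rim 672 c [481.8 369.4] size [206.4 283.6] deg 178.2 z [35.9 43.  47. ]
scene bystander 1354 c [ 539. -384.] size [134.9  75.3] deg 27.2 z [ 39.2  68.9 110.3]
```

Emit:
carry_out:
  motion: "0.022 0.024 0.003 0 0 3.1 0;0.022 0.024 0.003 0 0 3.1 0;0.022 0.024 0.003 0 0 3.1 0;0.022 0.024 0.003 0 0 3.1 0;0.022 0.024 0.003 0 0 3.1 0;0.022 0.024 0.003 0 0 3.1 0;0.022 0.024 0.003 0 0 3.1 0;0.022 0.024 0.003 0 0 3.1 0;0.022 0.024 0.003 0 0 3.1 0;0.022 0.024 0.003 0 0 3.1 0;0.022 0.024 0.003 0 0 3.1 0;0.022 0.024 0.003 0 0 3.1 0;0.022 0.024 0.003 0 0 3.1 0;0.022 0.024 0.003 0 0 3.1 0;0.022 0.024 0.003 0 0 3.1 0;0.022 0.024 0.003 0 0 3.1 0;0.022 0.024 0.003 0 0 3.1 0;0.022 0.024 0.003 0 0 3.1 0;0 0.024 0 0 0 3.1 0;0 0.024 0 0 0 3.1 0"
  grip_force: 30

```text
time_s: 1.77
ee_pos: [0.6044, -0.0278, 0.2585]
eef_rot: [-3.14, -0.0, 1.473]
force: [-0.2, -0.2, 0.0]
grip_width: 0.0937
grip_force: 0.0
```

Emit:
carry_out:
  motion: "0.005 0 -0.008 -0.6 -6 0 0;0.005 0 -0.008 -0.6 -6 0 0;0.005 0 -0.008 -0.6 -6 0 0;0.005 0 -0.008 -0.6 -6 0 0;0.005 0 -0.008 -0.6 -6 0 0;0 0 0 0 0 0 0"

```text
time_s: 2.27
ee_pos: [0.6269, -0.0288, 0.2161]
eef_rot: [2.615, -0.001, 1.47]
force: [-0.9, 0.7, -0.5]
grip_width: 0.0938
grip_force: 0.0
```

```bash
cat >> h.py <<'E'
def delta(p,Rt):
    o=ctrl.get_obs();Rc=R.from_euler('xyz',o['eef_rot'])
    print('t',round(o['time_s'],2),'pos',np.round(o['ee_pos'],4),'F',np.round(o['force'],1),'w',round(o['grip_width'],4))
    print('d mm',np.round((np.array(p)-o['ee_pos'])*1000,1),'rot deg',np.round((Rt*Rc.inv()).as_rotvec(degrees=True),2))
def tool(yaw,tilt): # edge yaw deg, edge lean deg (towards -x): tool z = -edge z
    return R.from_euler('ZY',[yaw,-tilt],degrees=True)*R.from_euler('Z',90,degrees=True)*R.from_euler('x',180,degrees=True)
def wcloud(c):
    K=np.array(c['K']);z=c['range_z'];v,u=np.mgrid[:z.shape[0],:z.shape[1]]
    dx=u-K[0,2];dy=v-K[1,2];r=np.hypot(dx,dy)+1e-9;t=np.tan(np.minimum(r/K[0,0],1.5))
    p=np.stack([dx/r*t*z,-dy/r*t*z,-z],-1)
    return p@att(c['attitude']).T+np.array(c['position'])
E
python3 - <<'E'
from h import *
delta([.631,-.025,.167],tool(-5.8,30))
w=ctrl.camera('wrist');np.savez('w.npz',**w);save('w.png',w);print(w['K'],w['position'])
P=wcloud(w);s=cv2.cvtColor(w['pixels'],cv2.COLOR_RGB2HSV)[...,1]
k=(P[...,0]>.6)&(P[...,0]<.72)&(abs(P[...,1]+.03)<.12)&(P[...,2]>.06)&(P[...,2]<.125)&(s<75)&(w['range_z']>0)
Q=P[k];print(len(Q))
n,l,st,_=cv2.connectedComponentsWithStats(k.astype(np.uint8));print(st[1:,4])
Q=P[l==1+st[1:,4].argmax()]
C=Q.mean(0);U,S,V=np.linalg.svd(Q-C,full_matrices=False);print(C,V,np.percentile((Q-C)@V.T,[1,99],axis=0))
E
```

```text
t 2.27 pos [ 0.6269 -0.0288  0.2161] F [-0.9  0.7 -0.5] w 0.0938
d mm [  4.1   3.8 -49.1] rot deg [-0.02  0.17 -0.04]
[[297.31863964   0.         253.78293467]
 [  0.         297.31863964 195.47694473]
 [  0.           0.           1.        ]] [0.54435668 0.06189961 0.37100561]
3010
[3010]
[ 0.66881005 -0.02244708  0.10179238] [[ 0.10050336  0.99491702  0.00626019]
 [-0.95687826  0.09493335  0.27453899]
 [ 0.27254921 -0.03358233  0.96155559]] [[-0.08252026 -0.02746543 -0.01537335]
 [ 0.07354301  0.00833841  0.00819131]]
```

View pics/w.png

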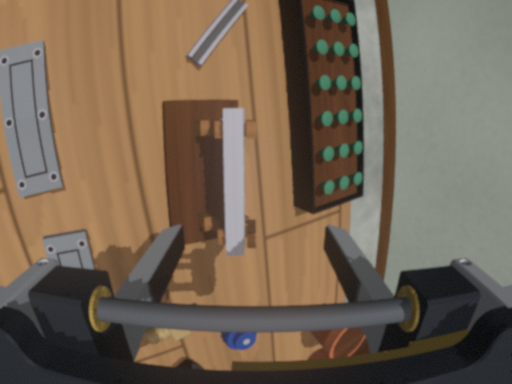

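```bash
python3 - <<'E'
from h import *
w=dict(np.load('w.npz'));P=wcloud(w);s=cv2.cvtColor(w['pixels'],cv2.COLOR_RGB2HSV)[...,1]
k=(P[...,0]>.6)&(P[...,0]<.72)&(abs(P[...,1]+.03)<.12)&(P[...,2]>.06)&(P[...,2]<.125)&(s<75)&(w['range_z']>0)
E=R.from_euler('ZY',[-5.8,-30],degrees=True).as_matrix()
q=(P[k]-[.675,-.029,.09])@E
print(np.histogram(q[:,2],bins=np.arange(-.02,.03,.003)))
t=q[abs(q[:,2]-.015)<.004]
print(len(t),np.percentile(t[:,:2],[1,50,99],axis=0),np.median(t[:,2]))
E
```

```text
(array([   4,   34,   14,   49,   35,    1,    1,    1,   37,    9,   19,
       2457,  337,    0,    0,    0]), array([-0.02 , -0.017, -0.014, -0.011, -0.008, -0.005, -0.002,  0.001,
        0.004,  0.007,  0.01 ,  0.013,  0.016,  0.019,  0.022,  0.025,
        0.028]))
2811 [[-0.01007127 -0.07673434]
 [-0.00019589  0.00789268]
 [ 0.00947985  0.0794395 ]] 0.015141932342377186
```

Emit:
carry_out:
  motion: "-0.024 0.0084 0 0 0.17 0 0;0.0098 -0.001 -0.0171 0 0 0 0;0.0098 -0.001 -0.0171 0 0 0 0;0.0098 -0.001 -0.0171 0 0 0 0;0.0098 -0.001 -0.0171 0 0 0 0;0.0098 -0.001 -0.0171 0 0 0 0;0.0098 -0.001 -0.0171 0 0 0 0;0.0098 -0.001 -0.0171 0 0 0 0;0.0098 -0.001 -0.0168 0 0 0 0;0 0 0 0 0 0 0"

```text
time_s: 3.15
ee_pos: [0.6836, -0.029, 0.0798]
eef_rot: [2.626, -0.0, 1.47]
force: [-0.7, -0.2, 0.5]
grip_width: 0.0937
grip_force: 0.0
```

```bash
python3 - <<'E'
from h import *
delta([.681,-.0283,.0796],tool(-5.8,30))
E
```

```text
t 3.15 pos [ 0.6836 -0.029   0.0798] F [-0.7 -0.2  0.5] w 0.0937
d mm [-2.6  0.7 -0.2] rot deg [-0.06 -0.45 -0.01]
```

Emit:
carry_out:
  motion: "-0.0025 0.0007 0 0 -0.4 0 0;0 0 0 0 0 0 120;0 0 0 0 0 0 255;0 0 0 0 0 0 255;0 0 0 0 0 0 255;0 0 0 0 0 0 255;0 0 0 0 0 0 255;0 0 0 0 0 0 255;0 0 0 0 0 0 255;0 0 0 0 0 0 255"
  grip_force: 40

```text
time_s: 3.98
ee_pos: [0.6809, -0.028, 0.083]
eef_rot: [2.611, -0.001, 1.47]
force: [-0.7, 0.3, 0.0]
grip_width: 0.0373
grip_force: 0.0
```

Emit:
carry_out:
  motion: "0 0 -0.003 0 0 0 255;0 0 0 0 0 0 255;0 0 0 0 0 0 255;0 0 0 0 0 0 255;0 0 0 0 0 0 255;0 0 0 0 0 0 255;0 0 0 0 0 0 255"

```text
time_s: 4.57
ee_pos: [0.6817, -0.0282, 0.0806]
eef_rot: [2.609, -0.001, 1.47]
force: [5.7, 0.2, -1.5]
grip_width: 0.0192
grip_force: 40.0
```

Emit:
carry_out:
  motion: "-0.003 0.0003 0.005 0 0 0 255;-0.005 0.0005 0.0087 0 0 0 255;-0.0075 0.0007 0.013 0 0 0 255;-0.01 0.001 0.0173 0 0 0 255;-0.01 0.001 0.0173 0 0 0 255;-0.012 -0.005 0.01 0 0 0 255;-0.018 -0.011 0 0.3 3 0.08 255;-0.018 -0.011 0 0.3 3 0.08 255;-0.018 -0.011 0 0.3 3 0.08 255;-0.018 -0.011 0 0.3 3 0.08 255;-0.018 -0.011 0 0.3 3 0.08 255;-0.018 -0.011 0 0.3 3 0.08 255;-0.018 -0.011 0 0.3 3 0.08 255;-0.016 -0.011 0 0.3 3 0.08 255;-0.014 -0.011 -0.004 0.3 3 0.08 255;-0.01 -0.01 -0.004 0.3 3 0.08 255;0 0 0 0 0 0 255;0 0 0 0 0 0 255"

```text
time_s: 6.07
ee_pos: [0.4674, -0.1386, 0.1427]
eef_rot: [3.138, -0.004, 1.482]
force: [1.0, 0.2, -4.1]
grip_width: 0.0194
grip_force: 40.0
```

```bash
python3 - <<'E'
from h import *
delta([.469,-.145,.1],tool(-5,0))
c=ctrl.camera('scene');save('s2.png',c)
w=ctrl.camera('wrist');save('w2.png',w);np.savez('w2.npz',**w)
P=wcloud(w);s=cv2.cvtColor(w['pixels'],cv2.COLOR_RGB2HSV)[...,1]
def rect(P,name):
    r=cv2.minAreaRect((P[:,:2]*1000).astype(np.float32));bx=cv2.boxPoints(r)
    e=bx[1]-bx[0];f=bx[2]-bx[1];l=e if np.hypot(*e)>np.hypot(*f) else f
    print(name,len(P),'c',np.round(r[0],1),'size',np.round(r[1],1),'deg',round(np.degrees(np.arctan2(l[1],l[0]))%180,1),'z',np.round(np.percentile(P[:,2],[5,50,95])*1000,1))
g=(s<75)&(w['range_z']>0)
for nm,y0,y1,z0,z1 in(('L',-.02,.2,.008,.03),('R',-.26,-.03,.008,.03),('edge',-.26,-.03,.1,.16)):
    k=(P[...,0]>.4)&(P[...,0]<.54)&(P[...,1]>y0)&(P[...,1]<y1)&(P[...,2]>z0)&(P[...,2]<z1)&g
    if k.sum(): rect(P[k],nm)
E
```

```text
t 6.07 pos [ 0.4674 -0.1386  0.1427] F [ 1.   0.2 -4.1] w 0.0194
d mm [  1.6  -6.4 -42.7] rot deg [-0.23  0.25  0.09]
L 3519 c [462.3  32.3] size [72.  56.1] deg 89.0 z [16.4 18.8 21.1]
R 1802 c [ 470.  -118.7] size [119.5  56.5] deg 84.9 z [20.7 21.9 23.2]
edge 322 c [470.7 -94.1] size [72.  43.3] deg 84.2 z [142.9 153.2 159.3]
```

View pics/w2.png

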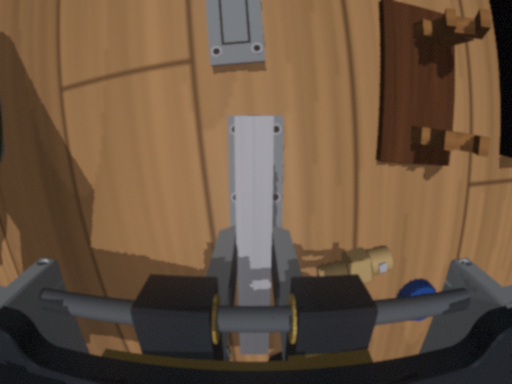

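Emit:
carry_out:
  motion: "0.0004 -0.006 -0.01 -0.23 0.25 0 255;0 0 -0.02 0 0 0 255;0 0 -0.02 0 0 0 255;0 0 -0.02 0 0 0 255;0 0 -0.017 0 0 0 255;0 0 -0.01 0 0 0 255;0 0 -0.007 0 0 0 255;0 0 -0.005 0 0 0 255;0 0 0 0 0 0 255;0 0 0 0 0 0 255;0 0 0 0 0 0 255"

```text
time_s: 7.08
ee_pos: [0.4683, -0.1447, 0.035]
eef_rot: [3.14, 0.001, 1.483]
force: [0.4, -0.0, -2.8]
grip_width: 0.0193
grip_force: 40.0
```

```bash
python3 - <<'E'
from h import *
delta([.4678,-.1445,.0255],tool(-5.1,0))
P=cloud(ctrl.camera('scene'))
E
```

```text
t 7.08 pos [ 0.4683 -0.1447  0.035 ] F [ 0.4 -0.  -2.8] w 0.0193
d mm [-0.5  0.2 -9.5] rot deg [ 0.06  0.07 -0.07]
```

Emit:
carry_out:
  motion: "0 0 -0.003 0 0 0 255;0 0 -0.002 0 0 0 255;0 0 -0.001 0 0 0 255;0 0 -0.001 0 0 0 255;0 0 0 0 0 0 255;0 0 0 0 0 0 255"

```text
time_s: 7.63
ee_pos: [0.4678, -0.1446, 0.0272]
eef_rot: [-3.142, 0.0, 1.483]
force: [-0.1, 0.7, -4.2]
grip_width: 0.0197
grip_force: 40.0
```

Emit:
carry_out:
  motion: "0 0 -0.001 0 0 0 255;0 0 0 0 0 0 255;0 0 0 0 0 0 255"

```text
time_s: 7.88
ee_pos: [0.4678, -0.1445, 0.0262]
eef_rot: [-3.142, 0.0, 1.483]
force: [-0.3, -0.7, -3.5]
grip_width: 0.0193
grip_force: 40.0
```

Emit:
carry_out:
  motion: "0 0 -0.001 0 0 0 255;0 0 0 0 0 0 255;0 0 0 0 0 0 255"

```text
time_s: 8.13
ee_pos: [0.4679, -0.1446, 0.0256]
eef_rot: [3.141, 0.001, 1.483]
force: [-1.4, 0.9, 3.1]
grip_width: 0.0191
grip_force: 40.0
```

Emit:
carry_out:
  motion: "0 0 0 0 0 0 190;0 0 0 0 0 0 160;0 0 0 0 0 0 150;0 0 0 0 0 0 150;0 0 0.005 0 0 0 150;0 0 0.015 0 0 0 150;0 0 0.025 0 0 0 150;0 0 0.025 0 0 0 150;0 0 0 0 0 0 150"

```text
time_s: 8.88
ee_pos: [0.4697, -0.1452, 0.0998]
eef_rot: [3.135, 0.002, 1.483]
force: [0.5, -0.4, 1.0]
grip_width: 0.0384
grip_force: 0.0
```

```bash
cat >> h.py <<'E'
def edge():
    c=ctrl.camera('scene');P=cloud(c);s=cv2.cvtColor(c['pixels'],cv2.COLOR_RGB2HSV)[...,1]
    k=(abs(P[...,0]-.468)<.03)&(abs(P[...,1]+.145)<.09)&(P[...,2]>.044)&(P[...,2]<.062)&(s<75)
    n,l,st,_=cv2.connectedComponentsWithStats(k.astype(np.uint8));Q=P[l==1+st[1:,4].argmax()]
    f=np.polyfit(Q[:,1],Q[:,2],1);r=cv2.minAreaRect((Q[:,:2]*1000).astype(np.float32))
    print('edge n',len(Q),'slope deg (+=left up)',round(np.degrees(np.arctan(f[0])),2),'z ends R,L',np.round(np.polyval(f,[-.225,-.065])*1000,1),'rect',np.round(r[0],1),np.round(r[1],1),round(r[2],1))
    return c
E
python3 - <<'E'
from h import *
delta([.468,-.145,.1],tool(-5.1,0));edge()
E
```

```text
t 8.88 pos [ 0.4697 -0.1452  0.0998] F [ 0.5 -0.4  1. ] w 0.0384
d mm [-1.7  0.2  0.2] rot deg [ 0.16  0.35 -0.08]
edge n 302 slope deg (+=left up) 0.22 z ends R,L [50.5 51.1] rect [ 469.2 -146.8] [160.   23.3] 84.8
```

Emit:
carry_out:
  motion: "0.0015 0.023 0 0.15 0.3 0 255;0.0015 0.023 -0.01 0 0 0 255;0.0015 0.022 -0.015 0 0 0 255;0 0 -0.012 0 0 0 255;0 0 -0.004 0 0 0 255;0 0 -0.002 0 0 0 255;0 0 0 0 0 0 255;0 0 0 0 0 0 255;0 0 0 0 0 0 255"

```text
time_s: 9.68
ee_pos: [0.4723, -0.077, 0.0523]
eef_rot: [-3.136, -0.002, 1.482]
force: [0.5, -0.7, 0.5]
grip_width: 0.0004
grip_force: 0.4
```

Emit:
carry_out:
  motion: "0 0 -0.001 0 0 0 255;0 0 -0.001 0 0 0 255;0 0 -0.001 0 0 0 255;0 0 0 0 0 0 255;0 0 0 0 0 0 255"

```text
time_s: 10.1
ee_pos: [0.4732, -0.077, 0.052]
eef_rot: [-3.139, -0.001, 1.483]
force: [-11.9, 3.8, 38.1]
grip_width: 0.0005
grip_force: 19.1
```

```bash
python3 - <<'E'
from h import *
edge()
E
```

```text
edge n 325 slope deg (+=left up) 0.05 z ends R,L [51.1 51.3] rect [ 469.9 -145.6] [161.9  23.4] 84.5
```

Emit:
carry_out:
  motion: "0 0 0.002 0 0 0 255;0 0 0.006 0 0 0 255;0 0 0.015 0 0 0 255;-0.002 -0.02 0.015 0 0 0 255;-0.003 -0.035 0 0 0 0 255;-0.003 -0.035 0 0 0 0 255;-0.003 -0.035 -0.007 0 0 0 255;-0.001 -0.015 -0.012 0 0 0 255;0 0 -0.012 0 0 0 255;0 0 -0.003 0 0 0 255;0 0 0 0 0 0 255;0 0 0 0 0 0 255"

```text
time_s: 11.15
ee_pos: [0.4602, -0.2163, 0.0534]
eef_rot: [-3.136, -0.002, 1.483]
force: [-0.5, 0.4, -0.7]
grip_width: 0.0003
grip_force: 0.0
```

```bash
python3 - <<'E'
from h import *
delta([.4615,-.213,.052],tool(-5.1,0));edge()
E
```

```text
t 11.15 pos [ 0.4602 -0.2163  0.0534] F [-0.5  0.4 -0.7] w 0.0003
d mm [ 1.3  3.3 -1.4] rot deg [-0.14 -0.32 -0.07]
edge n 122 slope deg (+=left up) -1.2 z ends R,L [53.9 50.5] rect [473.9 -97.6] [63.1 22. ] 84.5
```

Emit:
carry_out:
  motion: "0.001 0.002 0 0 0 0 255;0 0 -0.001 0 0 0 255;0 0 -0.001 0 0 0 255;0 0 0 0 0 0 255;0 0 0 0 0 0 255"

```text
time_s: 11.62
ee_pos: [0.4617, -0.2142, 0.0522]
eef_rot: [-3.137, -0.002, 1.483]
force: [-2.5, 4.4, 11.6]
grip_width: 0.0003
grip_force: 5.9
```

Emit:
carry_out:
  motion: "0 0 -0.0007 0 0 0 255;0 0 0 0 0 0 255;0 0 0 0 0 0 255"

```text
time_s: 11.87
ee_pos: [0.4619, -0.2143, 0.0521]
eef_rot: [-3.138, -0.002, 1.483]
force: [-5.2, 5.7, 18.9]
grip_width: 0.0005
grip_force: 9.7
```

Emit:
carry_out:
  motion: "0 0 0.002 0 0 0 255;0 0 0.006 0 0 0 255;0 0 0.02 0 0 0 255;0 0 0.03 0 0 0 255;0 0.02 0.03 0 0 0 255;0 0.03 0 0 0 0.5 0;0 0.03 0 0 0 0.5 0;0 0.03 0 0 0 0.5 0;0 0.03 0 0 0 0.5 0;0 0.03 0 0 0 0.5 0;0 0.03 0 0 0 0.5 0;0 0.03 0 0 0 0.5 0;0 0.03 0 0 0 0.5 0;0 0.03 0 0 0 0 0;0 0 0 0 0 0 0;0 0 0 0 0 0 0"

```text
time_s: 13.2
ee_pos: [0.4611, 0.0764, 0.1387]
eef_rot: [-3.136, -0.002, 1.556]
force: [0.2, 0.4, -0.4]
grip_width: 0.0706
grip_force: 0.0
```

```bash
python3 - <<'E'
from h import *
edge()
w=ctrl.camera('wrist');save('w3.png',w)
P=wcloud(w);s=cv2.cvtColor(w['pixels'],cv2.COLOR_RGB2HSV)[...,1]
k=(P[...,0]>.4)&(P[...,0]<.54)&(P[...,1]>-.03)&(P[...,1]<.2)&(P[...,2]>.008)&(P[...,2]<.03)&(s<75)&(w['range_z']>0)
n,l,st,_=cv2.connectedComponentsWithStats(k.astype(np.uint8));Q=P[l==1+st[1:,4].argmax()]
r=cv2.minAreaRect((Q[:,:2]*1000).astype(np.float32));print(r)
for y in np.arange(0,.17,.02):
    q=Q[abs(Q[:,1]-y)<.01]
    if len(q)>20: print(round(y,2),np.round([q[:,0].min(),q[:,0].max(),np.median(q[:,2])],4))
delta([.464,.083,.006],tool(-1.2,0))
E
```

```text
edge n 343 slope deg (+=left up) -0.01 z ends R,L [50.8 50.8] rect [ 468.3 -146. ] [161.2  24.7] 85.7
((463.2441101074219, 81.96208190917969), (169.6620330810547, 56.484073638916016), 89.26385498046875)
0.0 [0.4346 0.4902 0.0173]
0.02 [0.4343 0.49   0.0185]
0.04 [0.4348 0.4906 0.0195]
0.06 [0.4346 0.4909 0.0206]
0.08 [0.4351 0.4908 0.0217]
0.1 [0.4352 0.4917 0.0208]
0.12 [0.4358 0.4918 0.0196]
0.14 [0.4365 0.4919 0.0185]
0.16 [0.4367 0.492  0.0174]
t 13.3 pos [0.4613 0.0749 0.1386] F [0.2 0.9 0.7] w 0.0782
d mm [   2.7    8.1 -132.6] rot deg [-0.09 -0.31 -0.17]
```

View pics/w3.png

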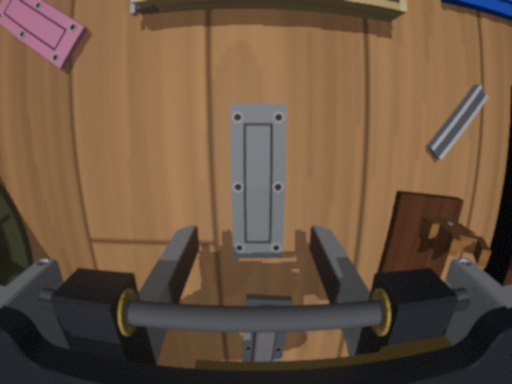

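Emit:
carry_out:
  motion: "0.002 0.007 0 0 -0.3 0.3 0;0 0 -0.02 0 0 0 0;0 0 -0.025 0 0 0 0;0 0 -0.025 0 0 0 0;0 0 -0.02 0 0 0 0;0 0 -0.012 0 0 0 0;0 0 -0.008 0 0 0 0;0 0 0 0 0 0 0;0 0 0 0 0 0 0"

```text
time_s: 14.05
ee_pos: [0.4635, 0.0822, 0.0289]
eef_rot: [-3.142, -0.002, 1.557]
force: [0.4, 0.1, 1.3]
grip_width: 0.0943
grip_force: 0.0
```

```bash
python3 - <<'E'
from h import *
delta([.4632,.082,.006],tool(-.74,0))
E
```

```text
t 14.05 pos [0.4635 0.0822 0.0289] F [0.4 0.1 1.3] w 0.0943
d mm [ -0.3  -0.2 -22.9] rot deg [-0.1  -0.    0.02]
```

Emit:
carry_out:
  motion: "0 0 -0.01 0 0 0 0;0 0 -0.008 0 0 0 0;0 0 -0.004 0 0 0 0;0 0 0 0 0 0 0;0 0 0 0 0 0 150;0 0 0 0 0 0 255;0 0 0 0 0 0 255;0 0 0 0 0 0 255;0 0 0 0 0 0 255;0 0 0 0 0 0 255;0 0 0 0 0 0 255;0 0 0 0 0 0 255;0 0 0 0 0 0 255"
  grip_force: 40

```text
time_s: 15.13
ee_pos: [0.4634, 0.0824, 0.0067]
eef_rot: [3.141, -0.002, 1.558]
force: [1.0, 0.6, 2.0]
grip_width: 0.0554
grip_force: 40.0
```

Emit:
carry_out:
  motion: "0 0 0.005 0 0 0 255;0 0 0.015 0 0 0 255;0 0 0.025 0 0 0 255;0 0 0.03 0 0 0 255;0 0.01 0.03 0 0 0 255;0.001 0.02 0.01 0 0 6.4 255;0.001 0.02 0 0 0 6.4 255;0.001 0.02 0 0 0 6.4 255;0.001 0.02 0 0 0 6.4 255;0.001 0.02 0 0 0 6.4 255;0.001 0.02 0 0 0 6.4 255;0.002 0.02 0 0 0 6.4 255;0.002 0.02 0 0 0 6.4 255;0.002 0.02 0 0 0 6.4 255;0.002 0.02 0 0 0 6.4 255;0.002 0.02 0 0 0 6.4 255;0.002 0.02 0 0 0 6.4 255;0 0.02 0 0 0 6.4 255;0 0.019 0 0 0 5.8 255;0 0 0 0 0 0 255"

```text
time_s: 16.8
ee_pos: [0.4805, 0.3739, 0.1212]
eef_rot: [-3.141, -0.003, 3.119]
force: [0.2, 0.5, -2.2]
grip_width: 0.0556
grip_force: 40.0
```

```bash
python3 - <<'E'
from h import *
delta([.481,.3715,.0155],tool(88.3,0))
w=ctrl.camera('wrist');save('w4.png',w);P=wcloud(w)
edge();z=w['range_z']>0
k=z&(P[...,2]>.035)&(P[...,2]<.055)&(P[...,0]>.3)&(P[...,0]<.68)&(P[...,1]>.2)&(P[...,1]<.55)
for x in np.arange(.34,.66,.04):
    q=P[k&(abs(P[...,0]-x)<.02)][:,1]
    h,b=np.histogram(q,bins=np.arange(.24,.5,.005));print(round(x,2),[(round(b[i],3),int(h[i])) for i in np.where(h>15)[0]])
E
```

```text
t 16.8 pos [0.4805 0.3739 0.1212] F [ 0.2  0.5 -2.2] w 0.0556
d mm [   0.5   -2.4 -105.7] rot deg [ 0.01 -0.15 -0.43]
edge n 339 slope deg (+=left up) 0.27 z ends R,L [50.4 51.2] rect [ 469.2 -146.3] [159.7  23.3] 84.3
0.34 [(np.float64(0.275), 55), (np.float64(0.28), 139), (np.float64(0.285), 62), (np.float64(0.29), 42), (np.float64(0.295), 38), (np.float64(0.3), 40), (np.float64(0.305), 42), (np.float64(0.31), 39), (np.float64(0.315), 44), (np.float64(0.32), 42), (np.float64(0.325), 43), (np.float64(0.33), 47), (np.float64(0.335), 44), (np.float64(0.34), 45), (np.float64(0.345), 42), (np.float64(0.35), 49), (np.float64(0.355), 47), (np.float64(0.36), 43), (np.float64(0.365), 42), (np.float64(0.37), 44), (np.float64(0.375), 48), (np.float64(0.38), 46), (np.float64(0.385), 47), (np.float64(0.39), 46), (np.float64(0.395), 43), (np.float64(0.4), 48), (np.float64(0.405), 48), (np.float64(0.41), 42), (np.float64(0.415), 41), (np.float64(0.42), 47), (np.float64(0.425), 45), (np.float64(0.43), 36), (np.float64(0.435), 48), (np.float64(0.44), 48), (np.float64(0.445), 45), (np.float64(0.45),
[... 200 characters left out ...]
465), 246), (np.float64(0.47), 231), (np.float64(0.475), 42)]
0.42 [(np.float64(0.27), 21), (np.float64(0.275), 216), (np.float64(0.28), 275), (np.float64(0.465), 302), (np.float64(0.47), 204)]
0.46 [(np.float64(0.27), 70), (np.float64(0.275), 206), (np.float64(0.28), 196), (np.float64(0.46), 28), (np.float64(0.465), 312), (np.float64(0.47), 141)]
0.5 [(np.float64(0.27), 119), (np.float64(0.275), 251), (np.float64(0.28), 59), (np.float64(0.46), 162), (np.float64(0.465), 193), (np.float64(0.47), 87)]
0.54 [(np.float64(0.27), 115), (np.float64(0.275), 211), (np.float64(0.46), 175), (np.float64(0.465), 161), (np.float64(0.47), 27)]
0.58 [(np.float64(0.275), 20), (np.float64(0.465), 20)]
0.62 []
```

View pics/w4.png

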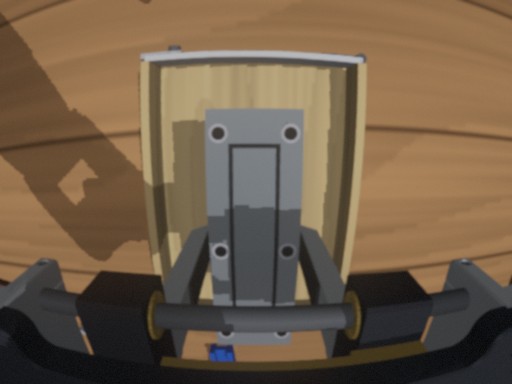

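Emit:
carry_out:
  motion: "0.003 0 -0.01 0 0 -0.4 255;0 0 -0.02 0 0 0 255;0 0 -0.02 0 0 0 255;0 0 -0.02 0 0 0 255;0 0 -0.015 0 0 0 255;0 0 -0.008 0 0 0 255;0 0 -0.005 0 0 0 255;0 0 -0.002 0 0 0 255;0 0 0 0 0 0 255;0 0 0 0 0 0 255;0 0 0 0 0 0 255"

```text
time_s: 17.82
ee_pos: [0.4847, 0.3717, 0.0224]
eef_rot: [3.141, -0.001, 3.104]
force: [0.4, -0.3, -1.9]
grip_width: 0.0552
grip_force: 40.0
```

Emit:
carry_out:
  motion: "0 0 -0.002 0 0 0 255;0 0 -0.002 0 0 0 255;0 0 -0.001 0 0 0 255;0 0 0 0 0 0 255;0 0 0 0 0 0 255"

```text
time_s: 18.23
ee_pos: [0.4843, 0.3714, 0.0165]
eef_rot: [-3.141, -0.002, 3.104]
force: [0.5, -0.4, -3.3]
grip_width: 0.0554
grip_force: 40.0
```

Emit:
carry_out:
  motion: "0 0 -0.001 0 0 0 255;0 0 -0.001 0 0 0 255;0 0 0 0 0 0 255;0 0 0 0 0 0 255"

```text
time_s: 18.57
ee_pos: [0.4844, 0.3715, 0.0147]
eef_rot: [-3.142, -0.002, 3.104]
force: [-0.8, -0.8, 0.8]
grip_width: 0.0557
grip_force: 40.0
```

Contact: the cover's weight is now carried by the bin floor. I'll open the gripper and rise.

Emit:
carry_out:
  motion: "0 0 0 0 0 0 80;0 0 0 0 0 0 60;0 0 0 0 0 0 40;0 0 0 0 0 0 30;0 0 0 0 0 0 30;0 0 0.005 0 0 0 30;0 0 0.015 0 0 0 30;0 0 0.03 0 0 0 30;0 0 0.035 0 0 0 30;0 0 0.035 0 0 0 30;-0.01 -0.01 0.035 0 0 0 30;-0.02 -0.02 0.03 0 0 0 30;-0.03 -0.03 0.02 0 0 0 30;-0.03 -0.03 0 0 0 0 30;-0.03 -0.03 0 0 0 0 30;-0.03 -0.03 0 0 0 0 30;0 0 0 0 0 0 30;0 0 0 0 0 0 30"

```text
time_s: 20.07
ee_pos: [0.3387, 0.2258, 0.2185]
eef_rot: [3.14, 0.0, 3.104]
force: [-0.7, -0.3, 0.1]
grip_width: 0.083
grip_force: 0.0
```

```bash
python3 - <<'E'
from h import *
edge();c=ctrl.camera('scene');save('s5.png',c)
P=cloud(c);s=cv2.cvtColor(c['pixels'],cv2.COLOR_RGB2HSV)[...,1]
k=(abs(P[...,0]-.48)<.13)&(abs(P[...,1]-.372)<.08)&(s<60)&(P[...,2]<.06);q=P[k];print(len(q),q.min(0),q.max(0),np.median(q,0))
delta([0,0,0],tool(0,0))
E
```

```text
edge n 344 slope deg (+=left up) 0.41 z ends R,L [50.3 51.4] rect [ 469.2 -146.6] [161.2  23.1] 84.1
706 [0.35000696 0.30002387 0.00379193] [0.5745981  0.45126007 0.0462289 ] [0.47360724 0.37104311 0.02680897]
t 20.17 pos [0.34   0.2269 0.218 ] F [ 0.1 -0.5 -0.5] w 0.083
d mm [-340.  -226.9 -218. ] rot deg [-5.000e-02  1.000e-02 -8.786e+01]
```

View pics/s5.png

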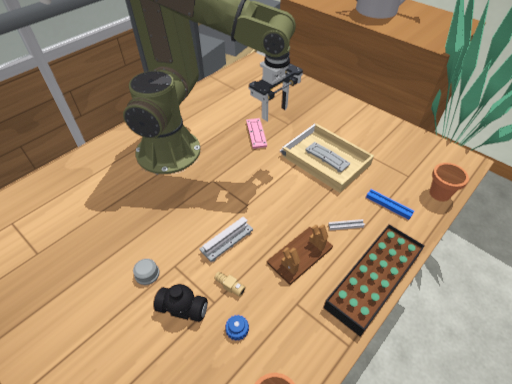

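The cover lies flat in the bin (328,156), and the straightedge lies lengthwise on the flat cover (227,240). The other fittings haven't moved.

```bash
python3 -c "
from station import ctrl
print(ctrl.hand_in())"
```

```text
the job is handed in; nothing more can be done
None
```

The job is done and handed in: the straightedge stayed level on the right-hand cover when each end was pressed, so that cover is flat and keeps the straightedge; the left-hand cover, bent by elimination and measured about 4–5 mm lower at its ends, lies flat in the parts bin.

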